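# Open the dead till with the ice pick and hold its latch back

### The arm

A 7-joint arm with a two-finger parallel gripper is mounted at the origin on the work surface. World frame = base frame: x ahead of the robot, y to its left, z up, the work surface at z = 0. Lengths are in m, angles in rad, forces in N, time in s.
With the tool pointing down it reaches from about 0.4 to 0.85 m from the base axis. Payload 10.4 kg.
Tool frame: the origin (TCP) lies at the very end of the fingers, on their centre line; the grasp point (between the pads) lies manip.hold_point_z behind it (manip.hold_point_z is the distance from the TCP to the grasp point, in m); z points along the fingers, y is the direction in which the jaws open and shut (so a half turn about z gives the same grasp; the last joint's range is limited). The gripper opens to 85 mm and grips with 20 to 120 N. Pads are 22 mm wide; open, the fingers measure 114 mm over their backs; the gripper's body (76 mm by 85 mm) begins 54 mm behind the grasp point. The pads swing forward as they close: fully open they stand 13 mm farther back than shut.
Start: joints at [1.295, 0.332, -0.065, 1.46, 0.022, 1.35, -0.088], TCP at [0.156, -0.605, 0.231] pointing down, gripper open.
Joint ranges: [-2.6, 2.6], [-0.5, 2.12], [-1.47, 1.34], [0.16, 2.42], [-1.27, 4.41], [0.06, 2.06], [-2.6, 2.6]. Speed limits (rad/s): [2.22, 2.22, 2.79, 2.79, 3.14, 3.14, 3.14].

### API

Orientations are given as a unit quaternion [x, y, z, w].
In Python, from workcell import manip gives the robot as it stands.
- The arm moves only by the tool jog_arm, never from a script. Its arguments are lists of equal length, an entry for each row: "translation": the shift along the world's x, y, z in mm, a list of three; "turn": the turn about the world's z in degrees. In form: {"translation": [[x, y, z], ...], "turn": [turn, ...]}. A call has 1 to 12 rows; each row is the pose to reach, as a shift and turn from the pose measured when the call began; what a row does not reach only later rows make up. A row lasts 1/12 s, in which the tool goes at most 41.7 mm and 7.16 degrees, less where a joint would pass 70% of its speed; a pose out of reach is approached as far as the arm can. A call with a gripper value outside its range is refused whole. "grip" is the finger opening in mm, from 0 to 85.4, set as the call begins (left out, the last holds). The fingers move at their own pace and stop on an object; "grip_force" is the grip in N (left out, the last holds). Time passes only in rows, so rows that repeat a pose let the fingers close. It gives the time, the measured TCP pose, the force and the opening at its end, in the units of the state.
- manip.get_obs(): the state, without advancing time (a new reading comes with each control period).
- manip.camera(name): name is "scene" or "side" or "wrist"; returns a dict with "frame" (384x512x3 uint8, red, green, blue), "mtx" (3x3 intrinsics, pixels), "pose" (4x4, takes a point from camera to world coordinates). Camera axes: x right, y down, z forward; pixel columns grow to the right and rows downward; lengths in m; the calibration is good to about 2 mm. A picture is of the moment at which its call begins. There is no depth.
- manip.hand_in(): hands the job in, once; it reports no verdict.
Trained networks look in a picture, given as the dict that the camera call returned (one of the last four; its "shot" number tells which), for a name from the list of things; names that differ only in an ending like _2 or _b are one class to them, and where a whole thing is asked for, a point or a joint stands for the part that bears it (a point fixed in the world has none). Each returns a list of dicts, best first, with "confidence" (0 to 1); they miss things now and then, are a little off and sometimes report something else, mostly with a low value. They report only what shows in the picture. A call takes as long as a camera call.
- manip.outline_of(picture, label): "mask" (384x512 bool, what is visible of it) and "extent" ([left, top, right, bottom] in pixels, round what is visible of it).
- manip.pinpoint(picture, label): "at" ([column, row] in pixels: a listed point, or the origin of a listed thing).
The state is a dict: "clock": time; "joint_pos": joint angles; "joint_velocities": joint speeds; "tau": joint torques, N m; "position": TCP position; "ee_rot": TCP orientation; "ft_force": force on the tool from outside, world axes, zero at the start; "torque": the same for the moment, N m; "grip_width": opening from 0.0 (shut) to 1.0 (fully open).
Only numpy, scipy, OpenCV 4.12 (cv2) and the standard library are available. Lean on these libraries where they do the work, as an engineer would, in place of code of your own. Each camera call takes 0.05 s, during which the arm holds its last target. There are 200 camera calls.

### The job

The power is off, so the till on the bar will not open by itself: take the ice pick out of the tool stand, push it straight down through the small release hole in the top of the till until the hidden latch trips and the lid springs up, then stand the pick back in its hole in the tool stand. Inside the till, lift the latch knob out of its notch, move it along and drop it fully into the other notch, the one nearer the housing with the release hole, so that the latch stays held back. Leave the lid standing up, and do not knock over or shove aside the muddler, shaker, can or bottle.

Things in the scene. Friction and masses are not known exactly. Their poses are not given: they have to be found in the camera images.
- till: Dark steel till, 420 (y) x 170 (x) x 110 (z) mm, fixed. Origin: centre of its underside; +x to its back, +y along it to the end with the housing. Lid (y -210 to 128 mm) hinged on the rear top edge. The housing (y 130 to 210 mm, closed, flush with the lid) hides the latch. Under the lid, y -35 to 130 mm is a flat deck, 44 mm above the counter, with the knob; the rest holds coins and notes.
- release_hole (a point): Centre of the release hole in the housing's top face, 110 mm above the counter, at x -50, y 170 mm in the till's frame: round, vertical, 13 mm wide, 6 mm deep, with a steel eyelet 29 mm across. Axes as the till's. Hidden below is the latch's pad: the pick's point meets it 50 mm under the top face, the latch trips at about 62 mm, hard stop at about 68 mm. The push takes 1 to 3 N.
- latch (a joint): Turn of the hidden latch in rad: 0 = hooked over the lid's keeper, spring-loaded to return; the lid is let go at about 0.22; hard stop at 0.36. With the knob in the notch nearer the housing the latch is held back at about 0.28.
- lid (a joint): Opening of the till's lid in rad: 0 = shut and latched, 1.95 = fully up, leaning back behind the till (its free edge then about 265 mm above the counter). Once let go, its spring lifts it by itself in about 2 s and keeps it up.
- pick: Ice pick, loose, 170 mm long: steel shaft 80 mm long, 6 mm thick, pointed over its last 20 mm, below a round handle 26 mm thick, 90 mm long (steel ferrule, then wood). Starts upright, point down, in the stand's small hole, hanging by the flat shoulder under its handle. Origin: the point; z up along the shaft; shoulder at z = 80 mm.
- pick_tip (a point): Point of the ice pick.
- pick_grip (a point): Middle of the pick's handle, on its axis, 125 mm above the point (45 mm above the shoulder).
- stand: Bar tool stand, a steel box 160 (x) x 70 (y) x 90 (z) mm, fixed. Origin: centre of its underside. In its top are a small hole for the pick (x -45 mm) and a 42 mm hole with the muddler in it (x +45 mm).
- stand_hole (a point): Centre of the stand's small hole at its top face (90 mm above the counter): 14 mm wide, hollow beneath to 4 mm above the counter. The pick is home when it hangs upright in it by its shoulder: point 10 mm above the counter.
- knob_grip (a point): Grip point on the latch knob's axis, 78 mm above the counter when down. The knob is a black upright block 16 (till's y) x 30 (till's x) x 46 mm, top at 94 mm, ribbed sides facing +-y. Its round tooth (8 mm) reaches to +x into a notch of a steel rail along y (x 2 to 10 mm in the till's frame, top at 58 mm). In y the deck beside it is bare; a push bar runs along y at x -51 to -61 mm, 80 mm high.
- held_notch (a point): Where knob_grip must end: knob down in the notch nearer the housing (x -20, y +70, z 78 mm in the till's frame). The knob starts in the notch at y +30 mm. From here the housing's wall is 60 mm away in y.
- knob (a joint): Lift of the knob in m: 0 = fully down in a notch, 0.020 = fully raised. A spring of 3 to 4.5 N pulls it down. It must be up more than 0.012 to move along; let go between the notches it comes down on top of the rail at about 0.011.
- slide (a joint): Travel of the knob along the till's +y, in m: 0 = starting notch, 0.040 = the notch nearer the housing, with end stops 2 mm past each. The notches leave 2.5 mm of play each way. Over the last 13 mm it pushes the latch back against its spring (3 to 4 N), and springs back if let go before it is in the notch.
- muddler: Grey plastic muddler, round, 35 mm thick, 168 mm long, standing in the stand's large hole; bystander. Origin: its foot.
- shaker: Steel shaker tin, 92 mm wide at the mouth, 175 mm tall; bystander. Origin: centre of its underside.
- can: Drinks can, 66 mm wide, 115 mm tall; bystander. Origin: centre of its underside.
- bottle: Amber glass bottle, 76 mm wide, 220 mm tall; bystander. Origin: centre of its underside.

How it is judged:
On the way, in this order (a step that is already met when the one before it is completed fails the run):
1. the pick, pushed down through the release hole, trips the latch (z of pick_tip in the frame of release_hole below -0.05 m and horizontal distance between pick_tip and release_hole below 0.012 m and value of joint latch above 0.15 rad).
2. the lid has sprung up (value of joint lid above 1.4 rad), for 0.1 s.
At the end, for the whole second after the job is handed in: Lid up (over 1.4 rad); knob down (within 3 mm) in the notch nearer the housing (slide past 35 mm), latch held back (over 0.15 rad); pick hanging still and upright (within 0.12 rad) in the stand's small hole, point within 10 mm of its axis and 75 mm or more below its mouth (value of joint lid above 1.4 rad and value of joint slide above 0.035 m and value of joint knob below 0.003 m and value of joint latch above 0.15 rad and horizontal distance between pick_tip and stand_hole below 0.01 m and z of pick_tip in the frame of stand_hole below -0.075 m and angle between pick's own z axis and vertical below 0.12 rad and linear speed of pick below 0.02 m/s); the robot touches nothing.
It fails at once if the muddler is knocked out of place (distance of muddler from where it was at the start of the episode above 0.03 m or angle between muddler's own z axis and vertical above 0.5 rad).
It fails at once if the shaker is knocked over or shoved aside (distance of shaker from where it was at the start of the episode above 0.04 m or angle between shaker's own z axis and vertical above 0.5 rad).
It fails at once if the can is knocked over or shoved aside (distance of can from where it was at the start of the episode above 0.04 m or angle between can's own z axis and vertical above 0.5 rad).
It fails at once if the bottle is knocked over or shoved aside (distance of bottle from where it was at the start of the episode above 0.04 m or angle between bottle's own z axis and vertical above 0.5 rad).
It also fails if it takes over 69 s, if anything falls off the work surface, if the arm or the gripper's body presses on something with over 40 N, if the wrist force passes 120 N, or if a joint passes its speed limit or range.

## Working session

There is one attempt and no reset: what is moved stays moved. The work goes in short steps, Python scripts to look and compute and a tool call to move; the robot and the scene stay as the last step left them, time stands still between calls to the robot, and variables do not carry over. Pictures are saved under pics/ and viewed, about 8 in all and at most 12, crops included, and the job is handed in when it is done.

Besides the shell and the picture viewer there is one more tool, called after "Request:" as a command line: name --pt "numbers of a row" for each row, then --argument value for the rest. jog_arm: Moves the arm, as the interface text tells. Its arguments: {"type":"object","properties":{"translation":{"type":"array"},"turn":{"type":"array"},"grip":{"type":"number"},"grip_force":{"type":"number"}},"required":["translation","turn"]}

```bash
mkdir -p pics
cat > h.py <<'E'
import numpy as np, cv2
from workcell import manip
def ray(c,uv):
    K,T=np.array(c["mtx"]),np.array(c["pose"])
    d=T[:3,:3]@np.linalg.solve(K,[uv[0],uv[1],1.]); return T[:3,3],d/np.linalg.norm(d)
def onz(c,uv,z):
    o,d=ray(c,uv); return o+d*(z-o[2])/d[2]
def tri(rs):
    A=sum(np.eye(3)-np.outer(d,d) for o,d in rs); b=sum((np.eye(3)-np.outer(d,d))@o for o,d in rs)
    return np.linalg.solve(A,b)
def proj(c,p):
    K,T=np.array(c["mtx"]),np.array(c["pose"]); q=K@(T[:3,:3].T@(np.array(p)-T[:3,3])); return q[:2]/q[2]
def save(c,n): cv2.imwrite("pics/"+n,cv2.cvtColor(c["frame"],cv2.COLOR_RGB2BGR))
E
python3 - <<'E'
from h import *
np.set_printoptions(precision=4,suppress=True)
o=manip.get_obs(); print({k:np.round(v,3) for k,v in o.items()}); print(manip.hold_point_z)
cs={n:manip.camera(n) for n in("scene","side","wrist")}
ims=[]
for n,c in cs.items(): save(c,n+"0.png"); print(n,np.array(c["pose"])[:3,3])
cv2.imwrite("pics/a.png",cv2.resize(np.vstack([cv2.imread("pics/scene0.png"),cv2.imread("pics/side0.png")]),(448*1,672))[:600*2])
for l in["till","release_hole","pick","pick_tip","pick_grip","stand","stand_hole","muddler","shaker","can","bottle","held_notch","knob_grip"]:
    rs=[]
    for n,c in cs.items():
        r=manip.pinpoint(c,l)
        if r: print(l,n,np.round(r[0]["at"],1),round(r[0]["confidence"],2)); n!="wrist" and r[0]["confidence"]>.3 and rs.append(ray(c,r[0]["at"]))
    if len(rs)>1: print("   ",tri(rs))
E
```

```text
{'clock': np.float64(0.0), 'joint_pos': array([ 1.295,  0.333, -0.065,  1.461,  0.022,  1.35 , -0.088]), 'joint_velocities': array([ 0.   , -0.   , -0.001, -0.   , -0.002, -0.001,  0.   ]), 'tau': array([  0.002, -62.545,   0.05 , -39.162,   0.016,   0.01 ,  -0.   ]), 'position': array([ 0.156, -0.605,  0.231]), 'ee_rot': array([ 0.992,  0.126, -0.   , -0.001]), 'ft_force': array([ 0.679,  0.195, -0.669]), 'torque': array([-0.012,  0.069, -0.04 ]), 'grip_width': np.float64(1.0)}
0.0187
scene [1.0328 0.6713 0.9904]
side [ 0.4743 -0.9292  1.0912]
wrist [ 0.2305 -0.5862  0.3734]
till scene [246.7 251.4] 0.84
till side [276.6 194.8] 0.69
    [0.6025 0.1373 0.0033]
release_hole scene [311.5 255.3] 0.61
release_hole side [253.5 145.2] 0.93
    [0.5235 0.3037 0.0997]
pick scene [145.8 172.1] 0.43
pick side [234.6 296.1] 0.25
pick_grip scene [205.3 118.8] 0.67
pick_grip side [233.6 295. ] 0.48
    [ 0.4387 -0.331   0.135 ]
stand scene [196.8 155.3] 0.83
stand side [253.8 318.9] 0.89
    [ 0.4902 -0.3242 -0.0038]
stand_hole scene [205.6 129.8] 0.67
stand_hole side [235.5 305.7] 0.68
    [ 0.441  -0.3323  0.0862]
muddler side [268.1 314.2] 0.61
shaker scene [148.8 174.4] 0.93
shaker side [324.6 323.1] 0.68
    [ 0.6812 -0.3465 -0.0077]
can scene [264.3 173.7] 0.65
can side [205.7 252.6] 0.8
    [ 0.3537 -0.0916 -0.0007]
bottle scene [337.7 322.8] 0.63
bottle side [263.5 139.7] 0.83
    [0.5665 0.4564 0.0052]
held_notch scene [272. 247.] 0.88
held_notch side [268.1 165.7] 0.81
    [0.5739 0.2089 0.079 ]
```

```bash
python3 -c "
import cv2,numpy as np
a=cv2.imread('pics/scene0.png')[60:360,60:430];b=cv2.imread('pics/side0.png')[80:380,110:480]
cv2.imwrite('pics/b.png',cv2.resize(np.hstack([a,b]),(800,324)))"
```

```text
(no output)
```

View pics/b.png

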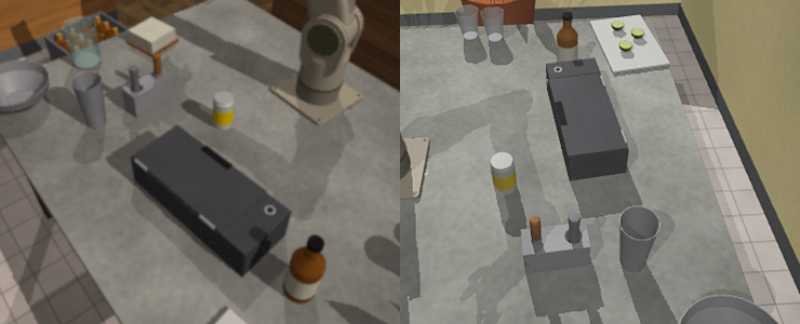

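Request:
jog_arm --pt "20 25 20" --pt "45 58 40" --pt "70 90 40" --pt "95 122 40" --pt "120 154 40" --pt "145 186 40" --pt "170 218 40" --pt "195 250 40" --pt "214 275 40" --pt "214 275 40" --pt "214 275 40" --pt "214 275 40" --turn '[0, 0, 0, 0, 0, 0, 0, 0, 0, 0, 0, 0]' --grip 60

```text
clock: 3.1
position: [0.3698, -0.3308, 0.2714]
ee_rot: [0.992, 0.126, -0.0, 0.0]
ft_force: [-0.2, 0.4, -0.8]
grip_width: 0.702
```

Run:
```python
from h import *
np.set_printoptions(precision=4,suppress=True)
print(manip.get_obs()["position"])
c=manip.camera("wrist");save(c,"w1.png"); s=manip.camera("scene");d=manip.camera("side")
for l in["pick","pick_grip","stand_hole","stand","muddler"]:
  for n,k in(("w",c),("s",s),("d",d)):
    r=manip.pinpoint(k,l)
    if r: print(l,n,np.round(r[0]["at"],1),round(r[0]["confidence"],2),onz(k,r[0]["at"],{"pick":.01,"pick_grip":.135,"stand_hole":.09,"stand":0,"muddler":.005}[l])[:2])
for p in[(.4387,-.331,.135),(.44,-.332,.18)]: print(proj(c,p))
```

```text
[ 0.3698 -0.3308  0.2714]
pick w [257.9  89.4] 0.88 [ 0.4467 -0.3215]
pick_grip w [264.9  94.7] 0.92 [ 0.4432 -0.3254]
pick_grip s [205.5 118.9] 0.64 [ 0.4371 -0.33  ]
pick_grip d [231.8 293.8] 0.75 [ 0.4355 -0.3279]
stand_hole w [259.5  89.9] 0.95 [ 0.4461 -0.3213]
stand_hole s [203.8 130.2] 0.71 [ 0.4484 -0.3299]
stand_hole d [236.6 302.8] 0.92 [ 0.4456 -0.3271]
stand w [265.8  55.7] 0.76 [ 0.4869 -0.321 ]
stand s [196.1 156.4] 0.93 [ 0.4993 -0.317 ]
stand d [254.6 318. ] 0.74 [ 0.4911 -0.3231]
muddler w [272.8  12.5] 0.9 [ 0.533  -0.3165]
muddler s [273.4 247.1] 0.57 [0.54   0.1731]
muddler d [268.3 314. ] 0.81 [ 0.5292 -0.3163]
[269.8186 101.7944]
[275.4418 102.6524]
```

View pics/w1.png

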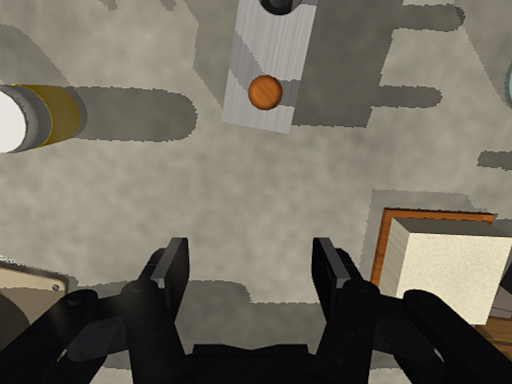

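Run:
```python
from h import *
c=manip.camera("wrist")
for uv,z in(((265.2,92.5),.18),((259.5,89.9),.09),((258.5,89.4),.01),((222,121),.09),((290,132),.09),((317,5),.09)): print(onz(c,uv,z))
```

```text
[ 0.4454374  -0.32225743  0.18      ]
[ 0.4467236  -0.32040672  0.09      ]
[ 0.44751191 -0.32131357  0.01      ]
[ 0.40836794 -0.29154569  0.09      ]
[ 0.41496408 -0.36107756  0.09      ]
[ 0.5310109  -0.35198344  0.09      ]
```

Request:
jog_arm --pt "38 5 0" --pt "76 9 0" --pt "76 9 0" --pt "76 9 -40" --pt "76 9 -75" --pt "76 9 -110" --pt "76 9 -148" --pt "76 9 -148" --pt "76 9 -148" --pt "76 9 -148" --turn '[0, 0, 0, 0, 0, 0, 0, 0, 0, 0]'

```text
clock: 4.88
position: [0.4474, -0.3217, 0.1256]
ee_rot: [0.992, 0.126, 0.001, 0.001]
ft_force: [0.7, 0.4, 0.9]
grip_width: 0.702
```

Request:
jog_arm --pt "0 0 0" --pt "0 0 0" --pt "0 0 0" --pt "0 0 0" --pt "0 0 0" --pt "0 0 0" --pt "0 0 0" --pt "0 0 0" --turn '[0, 0, 0, 0, 0, 0, 0, 0]' --grip 10 --grip_force 40

```text
clock: 5.55
position: [0.4484, -0.3223, 0.1277]
ee_rot: [0.992, 0.126, 0.002, 0.002]
ft_force: [-0.9, 1.3, 8.5]
grip_width: 0.297
```

Request:
jog_arm --pt "0 0 15" --pt "0 0 45" --pt "0 0 80" --pt "0 0 120" --pt "0 0 150" --pt "0 0 150" --pt "0 0 150" --turn '[0, 0, 0, 0, 0, 0, 0]'

```text
clock: 6.13
position: [0.4492, -0.3226, 0.2802]
ee_rot: [0.992, 0.126, 0.004, 0.003]
ft_force: [0.1, -0.3, -2.8]
grip_width: 0.293
```

Request:
jog_arm --pt "0 20 0" --pt "5 50 0" --pt "11 90 0" --pt "16 130 0" --pt "22 170 0" --pt "27 210 0" --pt "33 250 0" --pt "38 290 0" --pt "44 330 0" --pt "50 370 0" --pt "56 410 0" --pt "62 450 0" --turn '[6, 13, 20, 27, 34, 41, 48, 55, 62, 69, 76, 83]'

```text
clock: 7.13
position: [0.5105, 0.129, 0.2793]
ee_rot: [0.657, 0.754, 0.004, 0.0]
ft_force: [1.2, 0.3, -1.2]
grip_width: 0.292
```

Request:
jog_arm --pt "10 70 0" --pt "10 90 0" --pt "10 90 0" --pt "10 90 0" --pt "10 90 0" --pt "10 90 0" --turn '[0, 0, 0, 0, 0, 0]'

```text
clock: 7.63
position: [0.5205, 0.2178, 0.2784]
ee_rot: [0.658, 0.753, 0.004, -0.0]
ft_force: [0.2, -0.1, -1.4]
grip_width: 0.293
```

Run:
```python
from h import *
np.set_printoptions(precision=4,suppress=True)
o=manip.get_obs();print(o["position"],o["ee_rot"],o["ft_force"])
c=manip.camera("wrist");save(c,"w2.png"); s=manip.camera("scene");d=manip.camera("side");save(s,"s2.png");save(d,"d2.png")
for l in["release_hole","pick_tip","pick_grip","held_notch","bottle"]:
  rs=[]
  for n,k in(("w",c),("s",s),("d",d)):
    r=manip.pinpoint(k,l)
    if r: print(l,n,np.round(r[0]["at"],1),round(r[0]["confidence"],2),onz(k,r[0]["at"],.11)[:2]); r[0]["confidence"]>.4 and rs.append(ray(k,r[0]["at"]))
  if len(rs)>1: print("  ",tri(rs))
```

```text
[0.5205 0.2178 0.2784] [ 0.6577  0.7532  0.0037 -0.0001] [ 0.159  -0.1326 -1.3618]
release_hole w [273.1  86.2] 0.81 [0.5321 0.3003]
release_hole s [310.3 255.1] 0.6 [0.5319 0.3055]
release_hole d [255.8 143.7] 0.63 [0.5313 0.2992]
   [0.5313 0.3024 0.1072]
pick_tip w [252.3 188.2] 0.8 [0.5265 0.1985]
pick_tip s [292.5 218.8] 0.67 [0.4857 0.1849]
pick_tip d [253.6 149. ] 0.47 [0.5218 0.27  ]
   [0.5202 0.2126 0.1594]
pick_grip w [248.5 262. ] 0.58 [0.534  0.1129]
pick_grip s [297.4 186.7] 0.66 [0.3878 0.0998]
pick_grip d [251.6 121.9] 0.59 [0.5229 0.4323]
   [0.5157 0.2078 0.2758]
held_notch w [293.4 180.6] 0.62 [0.5671 0.2121]
held_notch s [275.4 246.2] 0.56 [0.5863 0.2272]
held_notch d [269.  168.6] 0.72 [0.568  0.1626]
   [0.571  0.2054 0.0735]
bottle s [336.3 327.1] 0.67 [0.623  0.4853]
bottle d [262.3 139.1] 0.79 [0.5563 0.3241]
   [ 0.5682  0.4628 -0.0005]
```

View pics/w2.png

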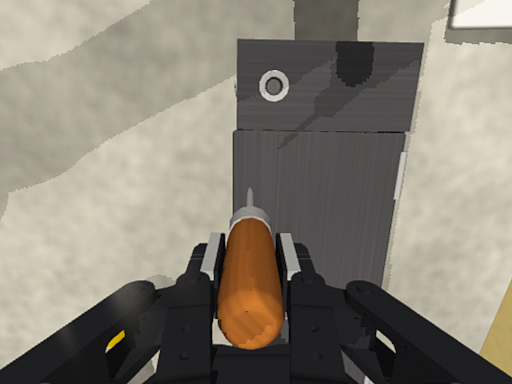

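Run:
```python
from h import *
c=manip.camera("wrist")
im=c["frame"][170:215,225:275]; cv2.imwrite("pics/tip.png",cv2.resize(im[...,::-1],None,fx=8,fy=8,interpolation=2))
for uv,z in(((250,187.5),.1607),((273.5,86),.11),((234,131),.11),((405,132),.11)): print(onz(c,uv,z))
r=manip.outline_of(c,"pick"); m=r[0]["mask"]; v=np.where(m.any(1))[0]
for y in v[:14]: x=np.where(m[y])[0]; print(y,x.min(),x.max(),end="; ")
```

```text
[0.52187295 0.21522563 0.1607    ]
[0.532633  0.3019736 0.11     ]
[0.50086948 0.25528137 0.11      ]
[0.66769852 0.27705125 0.11      ]
188 250 250; 189 249 251; 190 249 251; 191 249 252; 192 248 252; 193 248 252; 194 248 252; 195 248 252; 196 248 253; 197 248 253; 198 248 253; 199 248 253; 200 248 253; 201 248 253;
```

Request:
jog_arm --pt "5 40 0" --pt "11 80 0" --pt "11 87 -15" --pt "11 87 -35" --pt "11 87 -38" --pt "11 87 -38" --pt "11 87 -38" --pt "11 87 -38" --turn '[0, 0, 0, 0, 0, 0, 0, 0]'

```text
clock: 9.3
position: [0.5322, 0.3057, 0.2426]
ee_rot: [0.658, 0.753, 0.005, 0.0]
ft_force: [0.7, -0.2, 0.2]
grip_width: 0.292
```

Run:
```python
from h import *
c=manip.camera("wrist");save(c,"w3.png")
o=manip.get_obs();print(o["position"],o["ft_force"])
k=[manip.camera(n) for n in("scene","side")]
for l in("release_hole","pick_tip"):
  for q in[c]+k:
    r=manip.pinpoint(q,l)
    if r: print(l,np.round(r[0]["at"],1),round(r[0]["confidence"],2))
z=lambda q,u,v:cv2.resize(q["frame"][v-30:v+30,u-40:u+40,::-1],(400,300),interpolation=cv2.INTER_CUBIC)
u,v=map(int,proj(c,(.5326,.302,.115)));print(u,v);a=z(c,u,v)
L=[a]
for q in k: u,v=map(int,proj(q,(.5326,.302,.115)));print(u,v);L.append(z(q,u,v))
cv2.imwrite("pics/c3.png",np.vstack([np.hstack(L[:2]),np.hstack([L[2],cv2.resize(c["frame"][...,::-1],(400,300))])]))
```

```text
[0.53215366 0.30573175 0.24256854] [-0.18198094  0.29281897 -0.97975022]
release_hole [250.4 183.7] 0.76
release_hole [311.1 255.6] 0.66
release_hole [252.4 143. ] 0.93
pick_tip [250.9 190.7] 0.78
pick_tip [311.  252.5] 0.5
pick_tip [256.9 138. ] 0.65
248 184
309 253
256 142
```

View pics/c3.png

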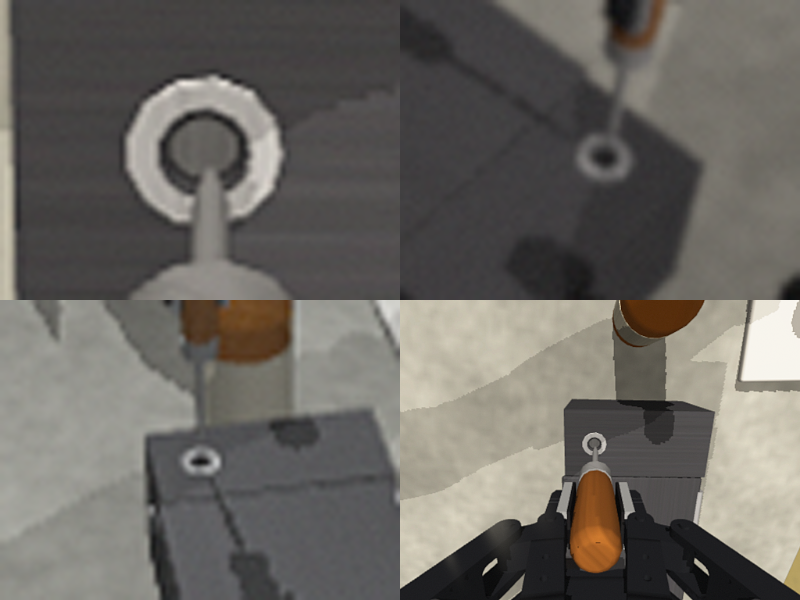

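Run:
```python
from h import *
cs=[manip.camera(n) for n in("wrist","scene","side")]
T=[(249.6,187.6),(311.2,252),(256,139)];H=[(248.8,184.2),(310,254.4),(256.2,144.2)]
for c,t,h in zip(cs,T,H): print((onz(c,t,.1249)-onz(c,h,.11))[:2]*1e3, onz(c,h,.11)[:2])
print(tri([ray(c,t) for c,t in zip(cs,T)]),tri([ray(c,t) for c,t in zip(cs,H)]))
```

```text
[0.46709214 1.37092231] [0.53202837 0.30130044]
[0.75961761 2.7283733 ] [0.53101558 0.30339034]
[ 0.10594714 10.98895967] [0.53253643 0.29628045]
[0.53242856 0.30496459 0.12650991] [0.53153897 0.30120245 0.10726485]
```

Request:
jog_arm --pt "0 -2 0" --pt "0 -2 0" --pt "0 -2 -8" --pt "0 -2 -16" --pt "0 -2 -24" --pt "0 -2 -32" --pt "0 -2 -40" --pt "0 -2 -48" --pt "0 -2 -48" --pt "0 -2 -48" --turn '[0, 0, 0, 0, 0, 0, 0, 0, 0, 0]'

```text
clock: 10.73
position: [0.5313, 0.3039, 0.1927]
ee_rot: [0.657, 0.754, 0.004, -0.0]
ft_force: [0.7, -0.3, -1.0]
grip_width: 0.294
```

Request:
jog_arm --pt "0 0 -8" --pt "0 0 -16" --pt "0 0 -22" --pt "0 0 -27" --pt "0 0 -30" --pt "0 0 -31" --pt "0 0 -31" --pt "0 0 -31" --pt "0 0 -31" --pt "0 0 -10" --pt "0 0 25" --pt "0 0 65" --turn '[0, 0, 0, 0, 0, 0, 0, 0, 0, 0, 0, 0]'

```text
clock: 11.73
position: [0.5307, 0.3023, 0.257]
ee_rot: [0.657, 0.753, 0.002, -0.0]
ft_force: [0.8, 0.2, -0.9]
grip_width: 0.29
```

Request:
jog_arm --pt "0 0 40" --pt "0 0 80" --pt "0 0 100" --pt "0 0 100" --turn '[0, 0, 0, 0]'

```text
clock: 12.07
position: [0.5316, 0.3027, 0.3622]
ee_rot: [0.658, 0.753, 0.005, 0.001]
ft_force: [-0.1, -0.2, -0.9]
grip_width: 0.293
```

Run:
```python
from h import *
c=manip.camera("side");save(c,"d4.png");s=manip.camera("scene")
cv2.imwrite("pics/e4.png",np.hstack([cv2.resize(k["frame"][...,::-1],(400,300)) for k in(s,c)]))
```

```text
(no output)
```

View pics/e4.png

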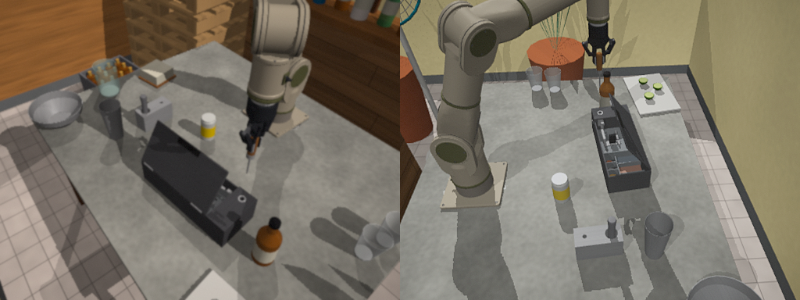

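Request:
jog_arm --pt "-35 0 0" --pt "-70 -8 0" --pt "-90 -40 0" --pt "-95 -80 0" --pt "-95 -120 0" --pt "-95 -160 0" --pt "-95 -200 0" --pt "-95 -240 0" --pt "-95 -280 0" --pt "-95 -320 -5" --pt "-95 -360 -10" --pt "-95 -400 -20" --turn '[-6, -13, -20, -27, -34, -41, -48, -55, -62, -69, -76, -83]'

```text
clock: 13.17
position: [0.4347, -0.1007, 0.3358]
ee_rot: [0.992, 0.125, 0.001, 0.001]
ft_force: [1.3, -0.1, -1.1]
grip_width: 0.292
```

Request:
jog_arm --pt "0 -40 -10" --pt "0 -80 -20" --pt "0 -120 -30" --pt "5 -160 -45" --pt "10 -200 -55" --pt "12 -225 -60" --pt "12 -225 -60" --pt "12 -225 -60" --pt "12 -225 -60" --turn '[0, 0, 0, 0, 0, 0, 0, 0, 0]'

```text
clock: 13.92
position: [0.4462, -0.325, 0.2743]
ee_rot: [0.992, 0.125, -0.0, 0.0]
ft_force: [-0.8, 0.9, -0.7]
grip_width: 0.293
```

Request:
jog_arm --pt "2 3 -20" --pt "2 3 -45" --pt "2 3 -52" --pt "2 3 -52" --pt "2 3 -52" --turn '[0, 0, 0, 0, 0]'

```text
clock: 14.33
position: [0.4482, -0.3216, 0.223]
ee_rot: [0.992, 0.125, -0.0, 0.0]
ft_force: [0.3, -0.9, -0.2]
grip_width: 0.293
```

Run:
```python
from h import *
np.set_printoptions(precision=4,suppress=True)
cs=[manip.camera(n) for n in("wrist","scene","side")]
o=manip.get_obs();print(o["position"],o["ee_rot"],o["ft_force"])
for l,z0 in(("stand_hole",.09),("pick_tip",o["position"][2]-.1177)):
  for q in cs:
    r=manip.pinpoint(q,l)
    if r: print(l,np.round(r[0]["at"],1),round(r[0]["confidence"],2),onz(q,r[0]["at"],z0))
L=[]
for q in cs:
  u,v=map(int,proj(q,(.446,-.322,.095)));print(u,v);L.append(cv2.resize(q["frame"][v-30:v+30,u-40:u+40,::-1],(400,300),interpolation=cv2.INTER_CUBIC))
cv2.imwrite("pics/c5.png",np.vstack([np.hstack(L[:2]),np.hstack([L[2],cv2.resize(cs[0]["frame"][...,::-1],(400,300))])]))
```

```text
[ 0.4487 -0.3223  0.2239] [0.9922 0.1248 0.0005 0.001 ] [-0.5804 -1.1987 -0.5562]
stand_hole [205.  129.7] 0.55 [ 0.4433 -0.3297  0.09  ]
stand_hole [240.1 303.4] 0.72 [ 0.4546 -0.3294  0.09  ]
pick_tip [249.1 191.6] 0.59 [ 0.4408 -0.3231  0.1062]
pick_tip [204.2 126.9] 0.72 [ 0.4472 -0.3269  0.1062]
pick_tip [232.7 297.2] 0.6 [ 0.4365 -0.3199  0.1062]
249 182
205 129
236 300
```

View pics/c5.png

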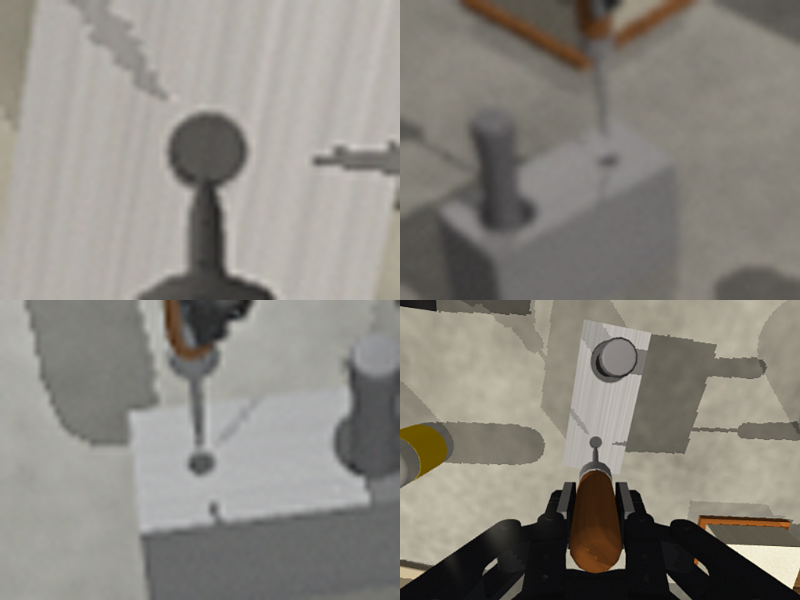

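Run:
```python
from h import *
cs=[manip.camera(n) for n in("wrist","scene","side")]
T=[(250.2,187.6),(205.8,126),(235.8,299.4)];H=[(250.6,181.8),(206.4,131),(236.2,302.6)]
for c,t,h in zip(cs,T,H): print((onz(c,t,.1062)-onz(c,h,.09))[:2]*1e3, onz(c,h,.09)[:2],onz(c,t,.1062)[:2])
print(tri([ray(c,t) for c,t in zip(cs,T)]),tri([ray(c,t) for c,t in zip(cs,H)]))
```

```text
[-0.56793783  0.25158646] [ 0.44525795 -0.32393122] [ 0.44469001 -0.32367963]
[-3.76948072 -7.44236347] [ 0.44353126 -0.32034904] [ 0.43976178 -0.3277914 ]
[-0.31197046 -0.44813203] [ 0.44457458 -0.32640381] [ 0.44426261 -0.32685194]
[ 0.44343248 -0.32521439  0.10697529] [ 0.44351384 -0.3239498   0.0868256 ]
```

Request:
jog_arm --pt "0 0 -12" --pt "0 0 -24" --pt "0 0 -36" --pt "0 0 -48" --pt "0 0 -60" --pt "0 0 -72" --pt "0 0 -84" --pt "0 0 -90" --pt "0 0 -94" --pt "0 0 -94" --pt "0 0 -94" --turn '[0, 0, 0, 0, 0, 0, 0, 0, 0, 0, 0]'

```text
clock: 15.85
position: [0.4484, -0.3222, 0.1286]
ee_rot: [0.992, 0.125, -0.0, 0.0]
ft_force: [0.4, 0.1, -1.2]
grip_width: 0.292
```

Release; it should drop about 1 mm onto its shoulder.

Request:
jog_arm --pt "0 0 -1" --pt "0 0 -1" --pt "0 0 -1" --pt "0 0 -1" --pt "0 0 -1" --pt "0 0 -1" --turn '[0, 0, 0, 0, 0, 0]' --grip 62

```text
clock: 16.35
position: [0.4484, -0.3222, 0.1277]
ee_rot: [0.992, 0.125, -0.0, 0.001]
ft_force: [-1.0, -0.1, -0.4]
grip_width: 0.727
```

Request:
jog_arm --pt "0 0 20" --pt "0 0 55" --pt "0 0 95" --pt "0 0 130" --pt "0 0 150" --pt "0 0 150" --turn '[0, 0, 0, 0, 0, 0]'

```text
clock: 16.85
position: [0.4501, -0.3232, 0.2831]
ee_rot: [0.992, 0.125, 0.003, 0.003]
ft_force: [1.1, 0.5, 0.5]
grip_width: 0.724
```

Run:
```python
from h import *
np.set_printoptions(precision=4,suppress=True)
cs=[manip.camera(n) for n in("wrist","scene","side")]
o=manip.get_obs();print(o["clock"],o["position"],o["joint_pos"])
for l,z0 in(("pick_grip",.135),("knob_grip",.078),("held_notch",.078),("till",0),("release_hole",.11)):
  for q in cs:
    r=manip.pinpoint(q,l)
    if r: print(l,np.round(r[0]["at"],1),round(r[0]["confidence"],2),onz(q,r[0]["at"],z0))
L=[cv2.resize(q["frame"][v-75:v+75,u-100:u+100,::-1],(400,300)) for q,(u,v) in((cs[1],(205,125)),(cs[2],(236,295)),(cs[1],(275,235)),(cs[2],(268,175)))]
cv2.imwrite("pics/c6.png",np.vstack([np.hstack(L[:2]),np.hstack(L[2:])]))
```

```text
17.0 [ 0.4482 -0.3221  0.2769] [ 0.7939  0.1658 -0.287   1.5748  0.0482  1.408  -0.818 ]
pick_grip [249.2 183.7] 0.7 [ 0.4417 -0.326   0.135 ]
pick_grip [204.2 120.6] 0.73 [ 0.4463 -0.3245  0.135 ]
pick_grip [233.8 293.3] 0.63 [ 0.4405 -0.3267  0.135 ]
knob_grip [266.1 237.3] 0.59 [0.571  0.1716 0.078 ]
knob_grip [273.3 174.5] 0.66 [0.5833 0.167  0.078 ]
held_notch [272.7 245.5] 0.95 [0.5745 0.2047 0.078 ]
held_notch [269.1 167.2] 0.76 [0.5719 0.2055 0.078 ]
till [261.6  83.8] 0.22 [ 0.5369 -0.3188  0.    ]
till [251.6 252.7] 0.97 [0.6022 0.1461 0.    ]
till [277.  195.3] 0.6 [0.5954 0.1431 0.    ]
release_hole [311.2 253.3] 0.75 [0.5261 0.3028 0.11  ]
release_hole [255.3 142.2] 0.86 [0.53  0.308 0.11 ]
```

View pics/c6.png

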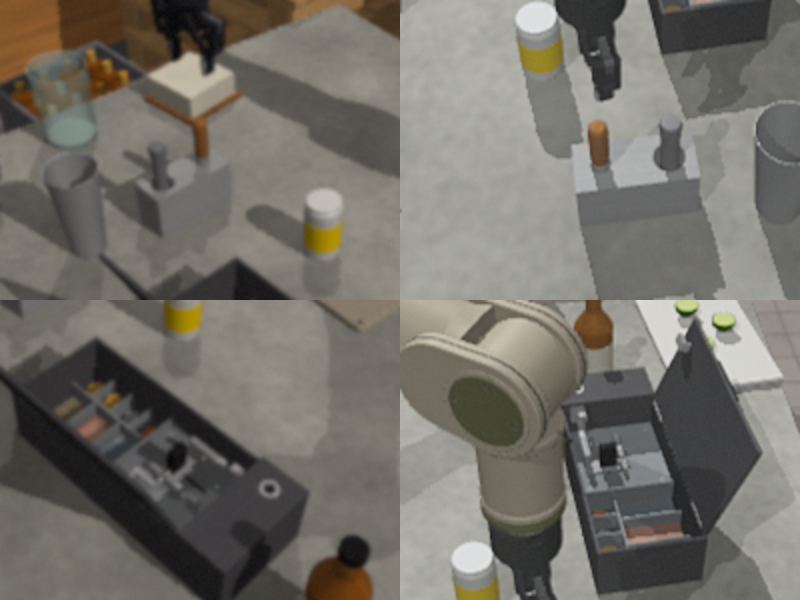

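Request:
jog_arm --pt "0 20 0" --pt "0 45 3" --pt "0 70 3" --pt "0 95 3" --pt "0 120 3" --pt "10 150 3" --pt "20 180 3" --pt "30 210 3" --pt "40 240 3" --pt "50 270 3" --pt "60 300 3" --pt "70 330 3" --turn '[7, 14, 21, 28, 35, 42, 49, 56, 63, 70, 77, 84]'

```text
clock: 18.75
position: [0.5187, 0.0092, 0.281]
ee_rot: [0.652, 0.758, 0.0, 0.001]
ft_force: [0.4, 0.5, -0.7]
grip_width: 0.729
```

Request:
jog_arm --pt "10 20 0" --pt "20 40 0" --pt "30 60 0" --pt "40 80 0" --pt "50 100 0" --pt "60 130 0" --pt "62 150 0" --pt "62 160 0" --pt "62 160 0" --pt "62 160 0" --pt "62 160 0" --pt "62 160 0" --turn '[7, 14, 21, 28, 35, 42, 49, 56, 63, 70, 77, 84]'

```text
clock: 19.75
position: [0.5808, 0.1692, 0.2809]
ee_rot: [-0.026, 1.0, 0.001, 0.0]
ft_force: [-0.3, -0.7, 0.7]
grip_width: 0.724
```

Request:
jog_arm --pt "0 0 0" --pt "0 0 0" --pt "0 0 0" --turn '[4, 5, 5]' --grip 45

```text
clock: 20.0
position: [0.5808, 0.1691, 0.2808]
ee_rot: [-0.069, 0.998, 0.001, 0.0]
ft_force: [-0.2, -0.3, -0.1]
grip_width: 0.531
```

Run:
```python
from h import *
np.set_printoptions(precision=4,suppress=True)
cs=[manip.camera(n) for n in("wrist","scene","side")];save(cs[0],"w7.png")
o=manip.get_obs();print(o["clock"],o["position"],o["ee_rot"],o["joint_pos"])
print("yaw",np.degrees(2*np.arctan2(o["ee_rot"][1],o["ee_rot"][0])))
for l,z0 in(("knob_grip",.078),("held_notch",.078),("release_hole",.11)):
  for q in cs:
    r=manip.pinpoint(q,l)
    if r: print(l,np.round(r[0]["at"],1),round(r[0]["confidence"],2),onz(q,r[0]["at"],z0))
print(proj(cs[0],(.580,.1666,.094)))
```

```text
20.15 [0.5808 0.1692 0.2809] [-0.0687  0.9976  0.0008  0.0002] [ 0.3316  0.4027 -0.9212  1.4036  0.3173  1.489   1.1328]
yaw 187.8799818492987
knob_grip [250.5 156. ] 0.82 [0.5745 0.1688 0.078 ]
knob_grip [264.6 238.8] 0.65 [0.5777 0.173  0.078 ]
knob_grip [269.5 176.1] 0.45 [0.5697 0.1599 0.078 ]
held_notch [284.5 162.2] 0.8 [0.5763 0.2074 0.078 ]
held_notch [272.  244.4] 0.97 [0.5736 0.2006 0.078 ]
held_notch [267.2 166.9] 0.71 [0.5654 0.2075 0.078 ]
release_hole [391.  140.7] 0.66 [0.5336 0.304  0.11  ]
release_hole [310.3 253.4] 0.72 [0.5282 0.3016 0.11  ]
release_hole [254.9 145.6] 0.56 [0.5275 0.2887 0.11  ]
[247.8199 163.7215]
```

View pics/w7.png

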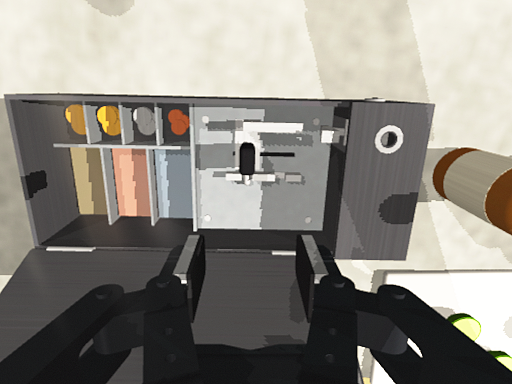

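Run:
```python
from h import *
np.set_printoptions(precision=4,suppress=True)
c=manip.camera("wrist")
for uv,z in(((239,158),.094),((254,158),.094),((246.7,142),.094),((246.7,174),.094),((389.5,139),.11)): print(onz(c,uv,z))
p=manip.outline_of(c,"knob_grip"); print([(q["extent"],q["confidence"]) for q in p])
v=c["frame"][130:185,230:265].mean(2).astype(int)
print(v[28]); print(v[:,17])
```

```text
[0.5751 0.1566 0.094 ]
[0.5729 0.1724 0.094 ]
[0.5572 0.1624 0.094 ]
[0.5914 0.1671 0.094 ]
[0.532  0.3022 0.11  ]
[([242.1, 142.2, 256.5, 183.1], 0.57)]
[133 135 134 133 142 170 182 186 155  65  10  26  32  37  40  38  38  38
  37  39  40  39  38  23  43 186 235 223 226 212 190 192 158 101 106]
[239 241 237 242 243 243 243 243 242 243 248 250 143  18   9  15  18  17
  18  28  35  33  39  39  40  38  37  38  38  37  39  38  39  37  39  39
  39  37  40  37  39  38  39  27   0 245 255 255 245 227 222 250 255 253
 238]
```

Request:
jog_arm --pt "-2 -4 -35" --pt "-2 -4 -70" --pt "-2 -4 -105" --pt "-2 -4 -135" --pt "-2 -4 -160" --pt "-2 -4 -180" --pt "-2 -4 -195" --pt "-2 -4 -205" --pt "-2 -4 -213" --pt "-2 -4 -217" --pt "-2 -4 -217" --pt "-2 -4 -217" --turn '[0, 0, 0, 0, 0, 0, 0, 0, 0, 0, 0, 0]'

```text
clock: 21.7
position: [0.5792, 0.1655, 0.0647]
ee_rot: [-0.07, 0.998, 0.001, 0.001]
ft_force: [0.2, 0.2, 0.4]
grip_width: 0.527
```

Request:
jog_arm --pt "0 0 0" --pt "0 0 0" --pt "0 0 0" --pt "0 0 0" --pt "0 0 0" --pt "0 0 0" --turn '[0, 0, 0, 0, 0, 0]' --grip 8 --grip_force 40

```text
clock: 22.2
position: [0.5797, 0.1657, 0.0656]
ee_rot: [-0.069, 0.998, 0.001, 0.001]
ft_force: [-1.9, -0.3, 6.6]
grip_width: 0.178
```

Request:
jog_arm --pt "0 0 4" --pt "0 0 9" --pt "0 0 14" --pt "0 0 16" --pt "0 0 16" --pt "0 0 16" --turn '[0, 0, 0, 0, 0, 0]'

```text
clock: 22.7
position: [0.5797, 0.1655, 0.0815]
ee_rot: [-0.069, 0.998, 0.001, 0.001]
ft_force: [1.2, -0.1, -4.4]
grip_width: 0.178
```

Request:
jog_arm --pt "-1 6 0" --pt "-2 12 0" --pt "-2 18 0" --pt "-3 24 0" --pt "-4 30 0" --pt "-5 36 0" --pt "-5 40 0" --pt "-5 40 0" --pt "-5 40 0" --pt "-5 40 0" --turn '[0, 0, 0, 0, 0, 0, 0, 0, 0, 0]'

```text
clock: 23.53
position: [0.5749, 0.2051, 0.0813]
ee_rot: [-0.069, 0.998, 0.0, 0.001]
ft_force: [3.1, -3.3, -4.4]
grip_width: 0.184
```

Request:
jog_arm --pt "0 0 -4" --pt "0 0 -8" --pt "0 0 -12" --pt "0 0 -16" --pt "0 0 -16" --pt "0 0 -16" --pt "0 0 -16" --turn '[0, 0, 0, 0, 0, 0, 0]'

```text
clock: 24.12
position: [0.575, 0.2052, 0.0656]
ee_rot: [-0.069, 0.998, 0.0, 0.001]
ft_force: [0.1, -3.9, 4.1]
grip_width: 0.18
```

Request:
jog_arm --pt "0 0 0" --pt "0 0 0" --pt "0 0 0" --pt "0 0 0" --pt "0 0 0" --pt "0 0 0" --turn '[0, 0, 0, 0, 0, 0]' --grip 42

```text
clock: 24.62
position: [0.5749, 0.2055, 0.0656]
ee_rot: [-0.069, 0.998, 0.0, 0.001]
ft_force: [0.2, 0.3, 0.6]
grip_width: 0.492
```

Request:
jog_arm --pt "0 0 15" --pt "0 0 45" --pt "0 0 80" --pt "0 0 120" --pt "0 0 160" --pt "0 0 200" --pt "-5 0 215" --pt "-5 0 215" --pt "-5 0 215" --turn '[0, 0, 0, 0, 0, 0, 0, 0, 0]'

```text
clock: 25.37
position: [0.5698, 0.2059, 0.2821]
ee_rot: [-0.07, 0.998, 0.001, 0.002]
ft_force: [-0.1, -0.2, -1.7]
grip_width: 0.492
```

Run:
```python
from h import *
np.set_printoptions(precision=4,suppress=True)
cs=[manip.camera(n) for n in("wrist","scene","side")]
o=manip.get_obs();print(o["clock"],o["position"],o["ft_force"])
for l,z0 in(("knob_grip",.078),("pick_grip",.135)):
  for q in cs:
    r=manip.pinpoint(q,l)
    if r: print(l,np.round(r[0]["at"],1),round(r[0]["confidence"],2),onz(q,r[0]["at"],z0))
w=cs[0]["frame"][...,::-1];u,v=map(int,proj(cs[0],(.5746,.206,.09)))
r=lambda a:cv2.resize(a,(400,300),interpolation=cv2.INTER_CUBIC)
cv2.imwrite("pics/c8.png",np.vstack([np.hstack([r(w[v-45:v+45,u-60:u+60]),r(cs[1]["frame"][190:295,205:345,::-1])]),np.hstack([r(cs[1]["frame"][...,::-1]),r(cs[2]["frame"][...,::-1])])]))
```

```text
25.5167 [0.5695 0.205  0.2793] [ 0.847   0.1876 -0.3151]
knob_grip [247.2 163.7] 0.86 [0.574  0.2031 0.078 ]
knob_grip [194.8 156.1] 0.66 [ 0.544  -0.2432  0.078 ]
knob_grip [267.8 169.4] 0.65 [0.5665 0.1944 0.078 ]
pick_grip [206.9 127.6] 0.74 [ 0.4611 -0.2854  0.135 ]
pick_grip [233.5 292.5] 0.73 [ 0.4398 -0.3244  0.135 ]
```

View pics/c8.png

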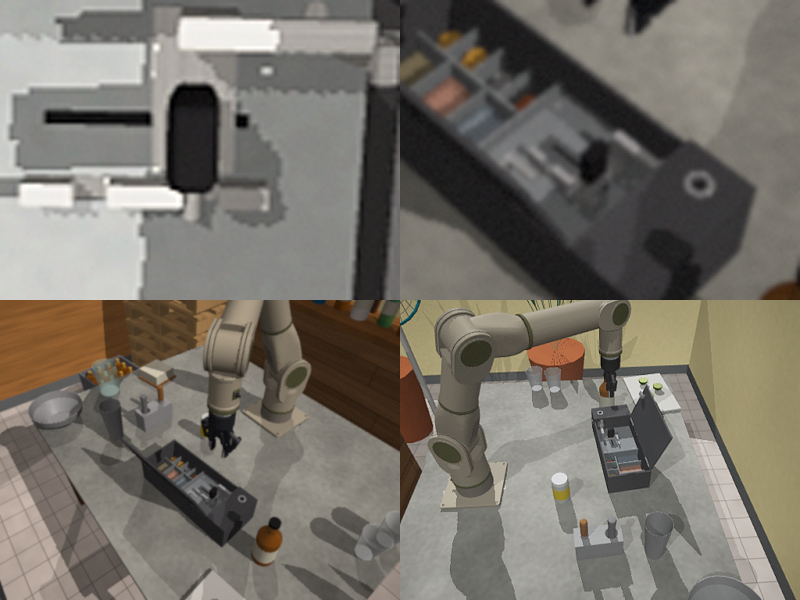

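```bash
python3 -c "
from workcell import manip
print(manip.hand_in())"
```

```text
the job is handed in; nothing more can be done
None
```

I finished the job and handed it in at about 25.5 s of the 69 s allowed; the hand-in reports no verdict.

- **Pick and lid:** I pushed the pick down through the release hole to about 64 to 66 mm deep. The latch tripped, the lid sprang up, and I stood the pick back in its hole in the stand.
- **Knob:** I lifted the knob about 16 mm, moved it about 40 mm toward the housing and lowered it by the same height.

**Last checks**
- **Lid:** the final pictures show it standing up.
- **Pick:** it is upright in the stand. Its hanging depth was judged only from the gripper's height and the pictures.
- **Bystanders:** the muddler, shaker, can and bottle look unmoved, by eye.
- **Robot:** the gripper is open and well clear of everything.
- **Knob position:** the wrist camera puts it at (0.574, 0.203), against an expected (0.575, 0.206). It stayed there after release, although the latch spring had been pushing back with about 3.9 N. I did not measure its final height separately.

**Disagreements:** In the last set, the scene camera's network gave clearly wrong positions for the knob and for the pick, and the side camera put the knob about 14 mm off. I relied on the wrist camera for the knob, and on the pictures with the side camera for the pick.

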